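# Free a quarter-turn port cap of unknown hand

## Robot

A 6-joint arm with a two-finger parallel gripper is mounted at the origin on a cart in front of the work surface, level with it; the furniture and walls round the work are solid. World frame = base frame: x ahead of the robot, y to its left, z up, the work surface at z = 0. Lengths are in m, angles in rad, forces in N, time in s.
With the tool pointing down it reaches from about 0.375 to 0.9 m from the base axis. Payload 3.1 kg.
Tool frame: the origin (TCP) lies midway between the tips of the shut fingers; the grasp point (between the pads) lies 19 mm behind it (manip.hold_point_z is the distance from the TCP to the grasp point, in m); x points along the fingers, y is the direction in which the jaws open and shut, and the axes are right-handed (so a half turn about x gives the same grasp; the last joint's range is limited). The gripper opens to 85 mm and grips with 20 to 120 N. Pads are 22 mm wide; open, the fingers measure 114 mm over their backs; the gripper's body (76 mm by 85 mm) begins 54 mm behind the grasp point. The pads swing forward as they close: fully open they stand 13 mm farther back than shut.
Start: joints at [1.091, 0.527, 1.433, -0, 1.181, -0.178], TCP at [0.185, 0.597, 0.231] pointing down, gripper open.
Joint ranges: [-3.08, 3.08], [-0.75, 2.2], [0.22, 2.44], [-1.43, 4.57], [0, 2.65], [-2.85, 2.85]. Speed limits (rad/s): [2.79, 2.79, 3.14, 3.14, 3.14, 3.14].

## Interface

Orientations are given as a unit quaternion [x, y, z, w].
In Python, from station import manip, snapshot gives the robot as it stands.
- The arm moves only by the tool play_rows, never from a script. Its argument "series" is a list of rows, each a list of 4 numbers: the shift along the tool's x, y, z in m, then the turn about the tool's x in degrees. In form: [[tx, ty, tz, spin], ...]. A call has 1 to 20 rows; each row is the pose to reach, as a shift and turn from the pose measured when the call began, along the tool's axes at that moment; what a row does not reach only later rows make up. A row lasts 1/10 s, in which the tool goes at most 50 mm and 8.59 degrees, less where a joint would pass 70% of its speed; a pose out of reach is approached as far as the arm can. A call with a gripper value outside its range is refused whole. "claw" is the opening in per cent of the stroke, from 0 (shut) to 100 (fully open), set as the call begins (left out, the last holds). The fingers move at their own pace and stop on an object; "force" is the grip in N (left out, the last holds). Time passes only in rows, so rows that repeat a pose let the fingers close. It gives the time, the measured TCP pose, the force and the opening at its end, in the units of the state.
- manip.sense(): the state, without advancing time (a new reading comes with each control period).
- snapshot(name): name is "side" or "top"; returns a dict with "image" (480x640x3 uint8, blue, green, red), "depth" (480x640 float32, m along the optical axis (not along the pixel's ray), 0 where there is no reading), "fov_y" (degrees; the focal length in pixels is half the picture's height over the tangent of half this angle, whatever the lens; pixels are square), "cx", "cy" (the principal point, pixels), "R" (3x3) and "t" (3): a world point X has camera coordinates R X + t. Camera axes: x right, y down, z forward; pixel columns grow to the right and rows downward; lengths in m; the calibration is good to about 2 mm. A picture is of the moment at which its call begins.
- manip.sign_off(): hands the job in, once; it reports no verdict.
The state is a dict: "t": time; "q": joint angles; "qd": joint speeds; "tau": joint torques, N m; "tcp_pos": TCP position; "tool_rot": TCP orientation; "force": force on the tool from outside, world axes, zero at the start; "ft_torque": the same for the moment, N m; "finger_gap": opening from 0.0 (shut) to 1.0 (fully open).
Only numpy, scipy, OpenCV 4.12 (cv2) and the standard library are available. Lean on these libraries where they do the work, as an engineer would, in place of code of your own. Each camera call takes 0.05 s, during which the arm holds its last target.

## Task

The wing cap on the filling block is locked by a plain pin: draw the pin up out of its bore and leave it hanging upright by its collar in the open notch of the parking bracket at the end of the block. Then find out which way the cap loosens (blocks come left-handed and right-handed and look alike, so try one way and, if it stops at once, the other), turn it until it comes free and lift it straight off, about 10 cm above its port. Finish still holding the cap there, upright and still in the gripper, and leave the other things on the bench alone.

Things in the scene. Friction and masses are not known exactly. Their poses are not given: they have to be found in the camera images.
- block: grey filling block bolted to the bench, base plate 100 x 256 x 14 mm; origin on the bench under the axis of the capped port, z up. Along its own y: hexagon-plugged port at +80 mm (fixed, not used), capped port at 0 (steel neck 56 mm across), pin bore at -55 mm, parking bracket at -105 mm, whose notch opens to the block's -x
- pin_bore (a point): mouth of the pin bore: centre of the 10 mm hole (28 mm deep) in the top face of a 26 mm square boss, 48 mm above the bench; axes as the block's
- notch (a point): parking notch: where the pin's axis should be, on the bracket's top face 64 mm above the bench. U notch 12 mm wide, open to the block's -x; its prongs end 11 mm in front of this point, its closed end lies 6 mm behind; plate 8 mm thick, 42 mm free height under it. The pin can be lowered in from above or slid in from the open side. Axes as the block's
- port_rim (a point): centre of the rim of the capped port, 54 mm above the bench, on the cap's turning axis
- pin_head (a point): centre of the pin's gripping head: upright black cylinder, 16 mm in diameter, 32 mm high (16 mm either way from this point); z along the pin, up. The pin starts standing in the bore, foot 65 mm below this point; it must rise 28 mm to leave the bore and 42 mm to clear the cap's ear
- pin_collar (a point): underside of the pin's collar (22 mm across, 5 mm thick), on the pin's axis, 21 mm below the head's centre; the shank below it is 8 mm in diameter and 44 mm long. Parked, the collar rests on the bracket and this point is at the height of notch
- cap_wing (a point): point in the cap's upright wing, on the turning axis, 30 mm above the port rim when seated: an aluminium bar 44 mm long along this point's x, 14 mm thick along its y; its top lies 16 mm above this point, its foot, on the cap's 60 mm disc, 20 mm below. z is the turning axis, up
- cap: whole cap, 140 to 280 g; origin at the underside of its disc, on the port rim when seated. A forked ear reaching 63 mm to its -y straddles the pin. Pin out, it turns lightly 14 deg (tightening) or 56 deg (loosening) from its start to hard stops (0.4 N m is ample); at the loosening stop, within 5 deg, it lifts straight off; elsewhere it rises 2 mm only. The hand varies by run and cannot be seen
- pin: whole locking pin, 60 to 110 g; origin at its foot, z up along it
- stone: bystander: dark green sharpening stone, 45 x 100 x 20 mm, lying on the bench to the right
- vee: bystander: small steel vee block, 45 x 50 x 22 mm, to the left
- glue: bystander: capped white bottle, 42 mm across, 80 mm high, behind the block
- oilcan: bystander: small oil can, 95 mm high, to the right
Not all that is in view belongs to the job. Leave any green or purple look-alike of the pin alone. Of the things shaped like the cap, the aluminium one is meant.

How it is judged:
By the outcome, as a careful person would: the job done as asked, in the order asked, and still so for the second after the job is handed in, while the arm keeps its last pose, push and grip.
It also fails if it takes over 61 s, if anything falls off the work surface, if the arm or the gripper's body presses on something with over 40 N, if the wrist force passes 120 N, or if a joint passes its speed limit or range.

## Working session

There is one attempt and no reset: what is moved stays moved. The work goes in short steps, Python scripts to look and compute and a tool call to move; the robot and the scene stay as the last step left them, time stands still between calls to the robot, and variables do not carry over. Pictures are saved under pics/ and viewed, and the job is handed in when it is done.

Besides the shell and the picture viewer there is one more tool, called as name(argument=value, ...), one argument or row to a line, values as JSON. play_rows: Moves the arm, as the interface text tells. Its arguments: {"type":"object","properties":{"series":{"type":"array","items":{"type":"array","items":{"type":"number"}}},"claw":{"type":"number"},"force":{"type":"number"}},"required":["series"]}

```bash
mkdir -p pics; ls
cat > h.py <<'E'
import numpy as np,cv2,pickle
from station import manip,snapshot
def grab(n,tag):
    s=snapshot(n); pickle.dump(s,open(f'{tag}.pkl','wb')); cv2.imwrite(f'pics/{tag}.png',s['image']); return s
def load(tag): return pickle.load(open(f'{tag}.pkl','rb'))
def cloud(s):
    h,w=s['depth'].shape; f=h/2/np.tan(np.radians(s['fov_y'])/2)
    u,v=np.meshgrid(np.arange(w),np.arange(h)); d=s['depth']
    C=np.stack([(u-s['cx'])/f*d,(v-s['cy'])/f*d,d],-1)
    W=(C-np.array(s['t']))@np.array(s['R']); W[d<=0]=np.nan
    return W
def proj(s,X):
    f=s['depth'].shape[0]/2/np.tan(np.radians(s['fov_y'])/2)
    c=np.array(X)@np.array(s['R']).T+np.array(s['t'])
    return np.stack([c[...,0]/c[...,2]*f+s['cx'],c[...,1]/c[...,2]*f+s['cy']],-1)
E
python3 - <<'E'
from h import *
for n in('side','top'):
    s=grab(n,n+'0'); print(n,s['fov_y'],s['cx'],s['cy'],np.array(s['R']).round(3).tolist(),s['t'])
print(manip.sense(), manip.hold_point_z)
E
```

```text
pics
side 42.8106550627265 302.5275921733211 240.49497392222912 [[0.997, -0.075, -0.024], [-0.055, -0.445, -0.894], [0.056, 0.893, -0.447]] [-0.57392244  0.0718972   1.37001692]
top 51.570841556964425 320.6445900189023 243.79127394811476 [[0.012, -1.0, 0.018], [-0.994, -0.014, -0.109], [0.11, -0.017, -0.994]] [-0.05893597  0.5855439   1.10892811]
{'t': 0.1, 'q': array([ 1.09149831e+00,  5.28386887e-01,  1.43378688e+00, -9.26903093e-06,
        1.18139974e+00, -1.78483543e-01]), 'qd': array([-1.78621392e-04, -3.42421147e-03, -2.15297127e-03, -3.22879665e-04,
        8.73333903e-06,  4.73172805e-04]), 'tau': array([-3.43951097e-04, -4.43306565e+01, -1.78586233e+01, -2.20489783e-04,
        3.92514310e-03, -2.53557815e-06]), 'tcp_pos': array([0.18484607, 0.59635918, 0.23041902]), 'tool_rot': array([ 0.10528837,  0.69934682, -0.10661593,  0.69890015]), 'force': array([ 0.52356141, -0.30103029, -0.22518933]), 'ft_torque': array([-0.00275187, -0.00828016, -0.07824517]), 'finger_gap': 0.9996805209988552} 0.0187
```

View pics/side0.png

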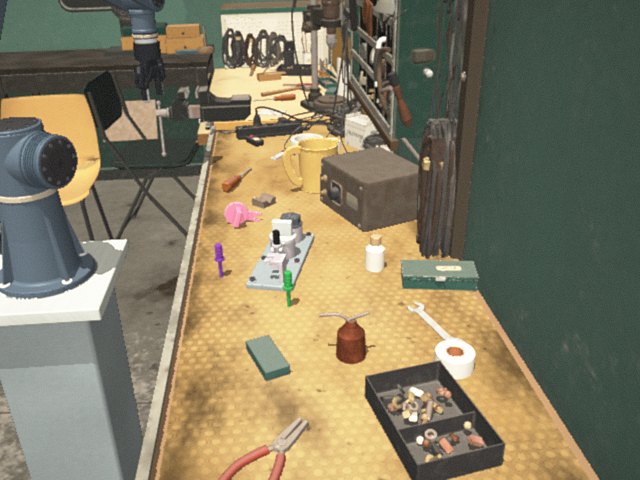

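View pics/top0.png

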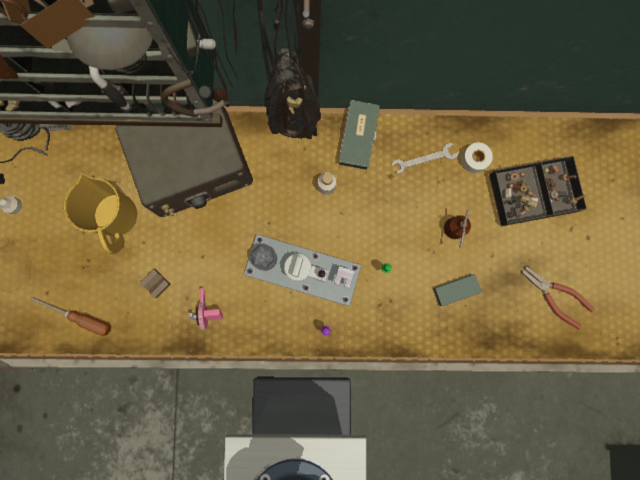

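Run:
```python
from h import *
s=load('top0');t=load('side0')
a=cv2.resize(s['image'][225:345,235:400],(792,576),interpolation=cv2.INTER_CUBIC)
b=cv2.resize(t['image'][195:315,205:325],(600,600),interpolation=cv2.INTER_CUBIC)
cv2.imwrite('pics/ct0.png',a);cv2.imwrite('pics/cs0.png',b)
W=cloud(s)
for n,p in dict(pin=(321,273),white=(297,267),hex=(262,257),boss=(345,275),green=(387,267),purple=(326,331),pink=(210,313),glue=(327,182)).items():
    print(n,W[p[1]-1:p[1]+2,p[0]-1:p[0]+2].reshape(-1,3)[::4].round(3).tolist())
for c in [(256,237),(360,262),(350,305),(246,277)]: print(c,W[c[1],c[0]].round(3))
V=cloud(t)
for n,p in dict(pin=(276,236),white=(281,226)).items():
    print(n,V[p[1]-1:p[1]+2,p[0]-1:p[0]+2].reshape(-1,3)[::4].round(3).tolist())
```

```text
pin [[0.518, -0.049, 0.104], [0.515, -0.052, 0.105], [0.514, -0.054, 0.101]]
white [[0.53, 0.002, 0.102], [0.528, 0.0, 0.102], [0.526, -0.002, 0.104]]
hex [[0.553, 0.08, 0.076], [0.55, 0.078, 0.077], [0.548, 0.076, 0.076]]
boss [[0.516, -0.103, 0.065], [0.514, -0.106, 0.066], [0.512, -0.108, 0.067]]
green [[0.534, -0.194, 0.084], [0.531, -0.196, 0.086], [0.529, -0.198, 0.085]]
purple [[0.394, -0.062, 0.087], [0.392, -0.064, 0.085], [0.39, -0.066, 0.082]]
pink [[0.429, 0.194, 0.055], [0.426, 0.192, 0.053], [0.424, 0.19, 0.054]]
glue [[0.722, -0.061, 0.082], [0.718, -0.063, 0.088], [0.718, -0.065, 0.08]]
(256, 237) [0.602 0.099 0.015]
(360, 262) [ 0.547 -0.144  0.007]
(350, 305) [ 0.447 -0.121  0.009]
(246, 277) [0.509 0.121 0.008]
pin [[0.515, -0.06, 0.092], [0.517, -0.061, 0.09], [0.519, -0.062, 0.088]]
white [[0.527, -0.008, 0.09], [0.529, -0.012, 0.09], [0.532, -0.008, 0.085]]
```

View pics/ct0.png

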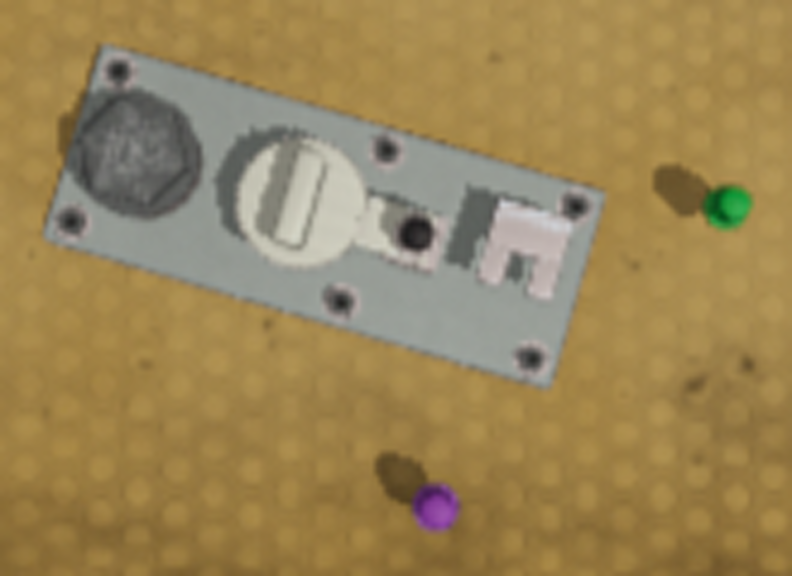

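View pics/cs0.png

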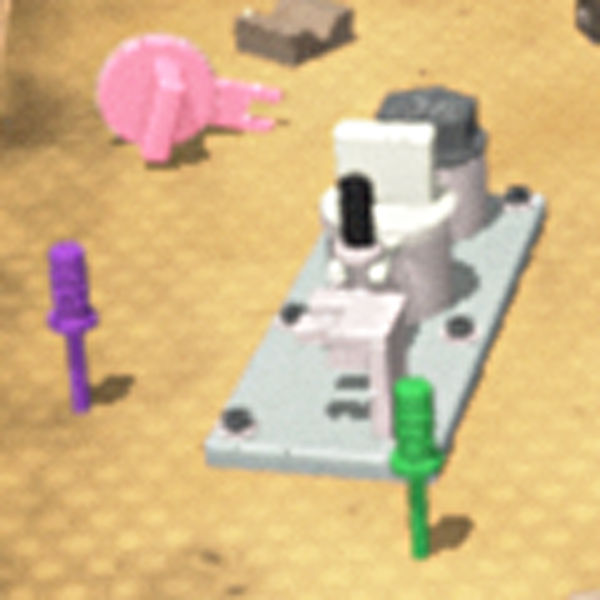

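```bash
cat >> h.py <<'E'
def ray(s,u,v,z):
    f=s['depth'].shape[0]/2/np.tan(np.radians(s['fov_y'])/2); R=np.array(s['R']);t=np.array(s['t'])
    d=R.T@np.array([(u-s['cx'])/f,(v-s['cy'])/f,1]); o=-R.T@t
    return o+d*(z-o[2])/d[2]
E
python3 - <<'E'
from h import *
s=load('top0');t=load('side0')
cs=[(100,43),(605,190),(550,387),(43,238)]
P=np.array([ray(s,235+(x+.5)/4.8-.5,225+(y+.5)/4.8-.5,.014) for x,y in cs])[:,:2]
# block local corners: +x+y, +x-y.. y-range
print(P.round(4)); print([np.linalg.norm(P[i]-P[(i+1)%4]).round(4) for i in range(4)])
d=(P[0]-P[1])+(P[3]-P[2]); yaw=np.arctan2(-d[0],d[1]); print('yaw',np.degrees(yaw))
e=(P[0]-P[3])+(P[1]-P[2]); print('yaw2',np.degrees(np.arctan2(e[1],e[0])))
c=P.mean(0); print('centre',c)
yd=np.array([-np.sin(yaw),np.cos(yaw)]); xd=np.array([np.cos(yaw),np.sin(yaw)])
# blob measures
hsv=cv2.cvtColor(s['image'],cv2.COLOR_BGR2HSV)
W=cloud(s)
def blob(m,z,n):
    ys,xs=np.nonzero(m); p=ray(s,xs.mean(),ys.mean(),z); print(n,len(xs),xs.mean().round(2),ys.mean().round(2),p.round(4), 'rel c',((p[:2]-c)@xd).round(4),((p[:2]-c)@yd).round(4))
g=s['image'].max(2); m=np.zeros(g.shape,bool); m[265:282,312:330]=g[265:282,312:330]<70; blob(m,.111,'pinhead top .111')
Z=W[...,2]; box=np.zeros(g.shape,bool); box[245:290,280:315]=1
m=box&(Z>.093)&(Z<.112); blob(m,.1,'wing top z100')
print(np.nanmedian(Z[m]))
ys,xs=np.nonzero(m); r=cv2.minAreaRect(np.array([ray(s,x,y,.1)[:2] for x,y in zip(xs,ys)],np.float32)); print(r)
box2=np.zeros(g.shape,bool); box2[255:300,325:365]=1
m=box2&(Z>.055)&(Z<.075); blob(m,.064,'bracket'); print(np.nanmedian(Z[m]))
# side
hs=t['image'].max(2); m=np.zeros(hs.shape,bool); m[228:246,270:284]=hs[228:246,270:284]<60
ys,xs=np.nonzero(m); print('side pin px',xs.mean(),ys.mean(),ys.min(),ys.max())
E
```

```text
[[ 0.6102  0.101 ]
 [ 0.5419 -0.1453]
 [ 0.4467 -0.1191]
 [ 0.5151  0.1259]]
[np.float64(0.2556), np.float64(0.0987), np.float64(0.2544), np.float64(0.0984)]
yaw -15.547714244136845
yaw2 -15.017826424193983
centre [ 0.52845535 -0.00936024]
pinhead top .111 34 321.09 273.21 [ 0.5147 -0.0517  0.111 ] rel c -0.0019 -0.0444
wing top z100 132 296.97 265.54 [5.311e-01 2.000e-04 1.000e-01] rel c -0.0 0.0099
0.10229141593739782
((0.5307868123054504, 0.00022230111062526703), (0.014199713245034218, 0.04371023550629616), 75.102294921875)
bracket 254 343.36 275.54 [ 0.5126 -0.102   0.064 ] rel c 0.0096 -0.0935
0.06697324260007756
side pin px 275.953125 236.921875 231 243
```

```bash
cat >> h.py <<'E'
from scipy.spatial.transform import Rotation as Ro
O=np.array([.5311,.0003]); YAW=np.radians(-15.2)
def b2w(x,y): 
    c,s=np.cos(YAW),np.sin(YAW); return O+np.array([c*x-s*y,s*x+c*y])
def plan(target,jaw_deg=None):
    "world target TCP (3), jaw axis world angle -> rows' numbers"
    st=manip.sense(); R=Ro.from_quat(st['tool_rot']).as_matrix()
    d=R.T@(np.array(target)-st['tcp_pos'])
    ja=np.degrees(np.arctan2(R[1,1],R[0,1]))
    print('t',st['t'],'tcp',st['tcp_pos'].round(4),'toolx',R[:,0].round(4),'jaw angle',ja.round(2),'q',st['q'].round(3),'gap',round(st['finger_gap'],3),'F',st['force'].round(1))
    print('shift mm',(d*1000).round(1))
    if jaw_deg is not None: print('spin options',[round(-((jaw_deg-ja+k+180)%360-180),2) for k in(0,180)])
    return d
E
python3 - <<'E'
from h import *
s=load('top0');t=load('side0')
p=b2w(0,-.055);n=b2w(0,-.105);print('pin',p,'notch',n,'ray pin top',ray(s,321.09,273.21,.101))
print('side pred pin',proj(t,[p[0],p[1],.085]),'top pred',proj(s,[p[0],p[1],.101]))
for nm,im,f,(x0,y0,w,h) in(('top',s,4.8,(235,225,165,120)),('side',t,5,(205,195,120,120))):
    a=cv2.resize(im['image'][y0:y0+h,x0:x0+w],None,fx=f,fy=f,interpolation=cv2.INTER_CUBIC)
    def pt(X,col):
        q=proj(im,np.array(X)); cv2.circle(a,(int((q[0]-x0+.5)*f),int((q[1]-y0+.5)*f)),2,col,-1)
    for th in np.linspace(0,2*np.pi,40):
        c,sn=np.cos(th),np.sin(th)
        pt([p[0]+.008*c,p[1]+.008*sn,.101],(0,0,255)); pt([p[0]+.011*c,p[1]+.011*sn,.069],(0,0,255)); pt([O[0]+.03*c,O[1]+.03*sn,.064],(255,0,0))
    for x in(-.022,.022):
        for y in(-.007,.007): pt([*b2w(x,y),.1],(0,0,255))
    for x in (-.011,0,.006):
        for y in(-.006,.006): pt([*b2w(x,y-.105),.064],(0,160,0))
    for x in(-.05,.05):
        for y in(-.138,.118): pt([*b2w(x,y),.014],(255,0,255))
    cv2.imwrite(f'pics/ov_{nm}.png',a)
plan([p[0],p[1],.2],-15.2)
E
```

```text
pin [ 0.5166796  -0.05277591] notch [ 0.50357014 -0.10102673] ray pin top [ 0.5152432  -0.05183731  0.101     ]
side pred pin [276.0068294  236.31186436] top pred [321.53532823 272.54609669]
t 0.1 tcp [0.1848 0.5964 0.2304] toolx [-9.0e-04 -1.8e-03 -1.0e+00] jaw angle 72.76 q [ 1.091  0.528  1.434 -0.     1.181 -0.178] gap 1.0 F [ 0.5 -0.3 -0.2]
shift mm [  31.3 -521.6  509.3]
spin options [np.float64(87.96), np.float64(-92.04)]
```

View pics/ov_top.png

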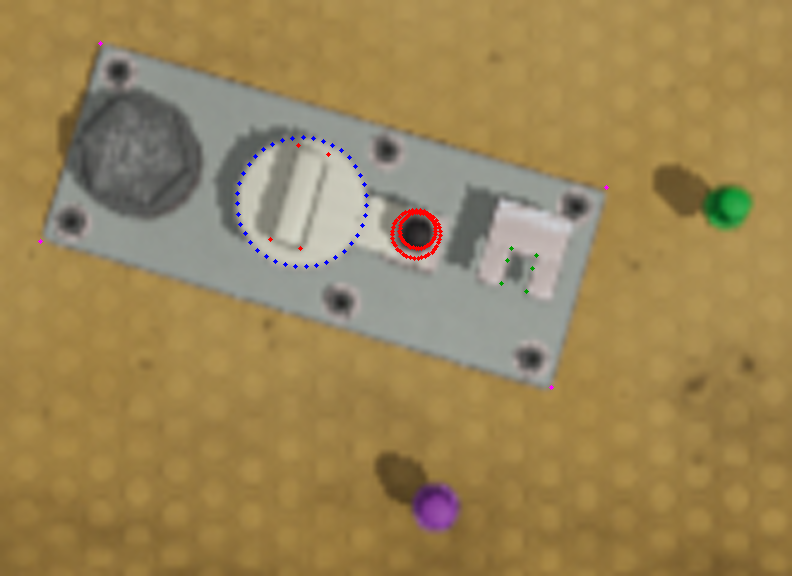

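View pics/ov_side.png

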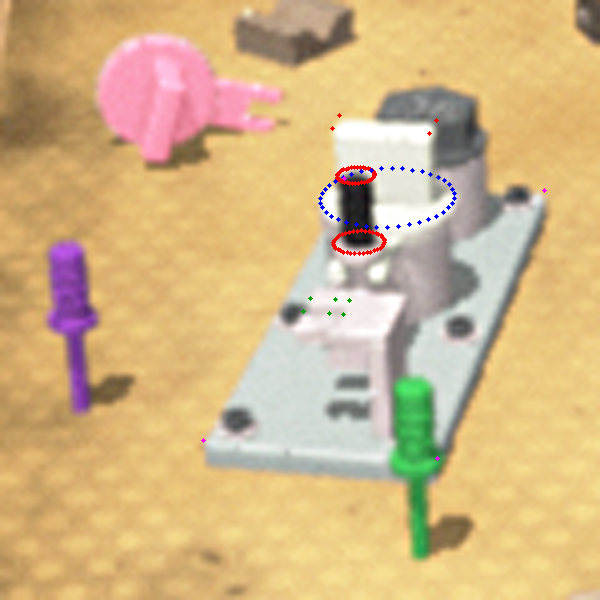

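play_rows(
  series=[
    [0,-15,15,2],
    [0,-40,40,6],
    [0,-70,70,11],
    [0,-100,98,17],
  ],
  claw=100,
  force=25,
)

```text
t: 0.5
tcp_pos: [0.2781, 0.418, 0.2312]
tool_rot: [0.208, 0.676, -0.21, 0.675]
force: [0.4, -0.1, 0.7]
finger_gap: 0.999
```

I wrote millimetres where metres are wanted. The per-row limit and the direction kept it harmless: the arm is on the intended line. I'm replanning in metres.

Run:
```python
from h import *
d=plan([*b2w(0,-.055)-[.0005,0],.19],-15.2)
for i in range(1,15): print((d*i/14).round(3).tolist(), end=' ')
```

```text
t 0.5 tcp [0.2781 0.418  0.2312] toolx [-0.0012 -0.0023 -1.    ] jaw angle 55.59 q [ 7.610e-01  3.640e-01  1.734e+00 -1.000e-03  1.046e+00 -2.090e-01] gap 0.999 F [ 0.4 -0.1  0.7]
shift mm [  42.  -253.7  462.4]
spin options [np.float64(70.79), np.float64(-109.21)]
[0.003, -0.018, 0.033] [0.006, -0.036, 0.066] [0.009, -0.054, 0.099] [0.012, -0.072, 0.132] [0.015, -0.091, 0.165] [0.018, -0.109, 0.198] [0.021, -0.127, 0.231] [0.024, -0.145, 0.264] [0.027, -0.163, 0.297] [0.03, -0.181, 0.33] [0.033, -0.199, 0.363] [0.036, -0.217, 0.396] [0.039, -0.236, 0.429] [0.042, -0.254, 0.462]
```

play_rows(
  series=[
    [0.003,-0.018,0.033,5],
    [0.006,-0.036,0.066,10],
    [0.009,-0.054,0.099,15],
    [0.012,-0.072,0.132,20],
    [0.015,-0.091,0.165,25],
    [0.018,-0.109,0.198,30],
    [0.021,-0.127,0.231,35],
    [0.024,-0.145,0.264,40],
    [0.027,-0.163,0.297,45],
    [0.03,-0.181,0.33,50],
    [0.033,-0.199,0.363,55],
    [0.036,-0.217,0.396,60],
    [0.039,-0.236,0.429,65],
    [0.041,-0.248,0.45,69],
    [0.042,-0.2535,0.462,70.8],
    [0.042,-0.2535,0.462,70.8],
    [0.042,-0.2535,0.462,70.8],
  ],
)

```text
t: 2.2
tcp_pos: [0.5151, -0.0514, 0.1897]
tool_rot: [-0.56, -0.43, 0.563, -0.429]
force: [-0.0, 0.2, 0.7]
finger_gap: 0.998
```

Run:
```python
from h import *
plan([*b2w(0,-.055)-[.0005,0],.075],-15.2)
s=grab('top','top1');t=grab('side','side1')
a=cv2.resize(s['image'][205:345,235:400],None,fx=4,fy=4,interpolation=cv2.INTER_CUBIC);cv2.imwrite('pics/ct1.png',a)
b=cv2.resize(t['image'][155:295,215:335],None,fx=4,fy=4,interpolation=cv2.INTER_CUBIC);cv2.imwrite('pics/cs1.png',b)
```

```text
t 2.2 tcp [ 0.5151 -0.0514  0.1897] toolx [-0.0028 -0.0013 -1.    ] jaw angle -15.15 q [-0.314  0.443  1.742 -0.003  0.959 -0.049] gap 0.998 F [-0.   0.2  0.7]
shift mm [114.7   1.7   0.8]
spin options [np.float64(0.05), np.float64(-179.95)]
```

View pics/cs1.png

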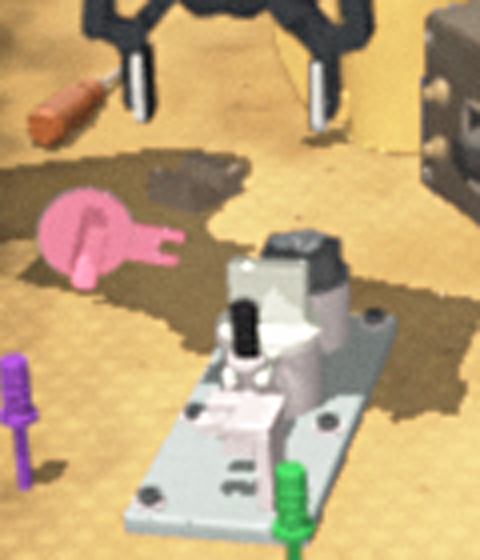

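Run:
```python
from h import *
t=load('side1');st=manip.sense();R=Ro.from_quat(st['tool_rot']).as_matrix()
for sg in(-1,0,1):
    q=proj(t,st['tcp_pos']-R[:,0]*.013+sg*.0425*R[:,1]); print((q-[215,155]+.5)*4)
```

```text
[153.05689569 116.69422014]
[232.80922956 120.65509113]
[313.5179013  124.66345831]
```

View pics/ct1.png

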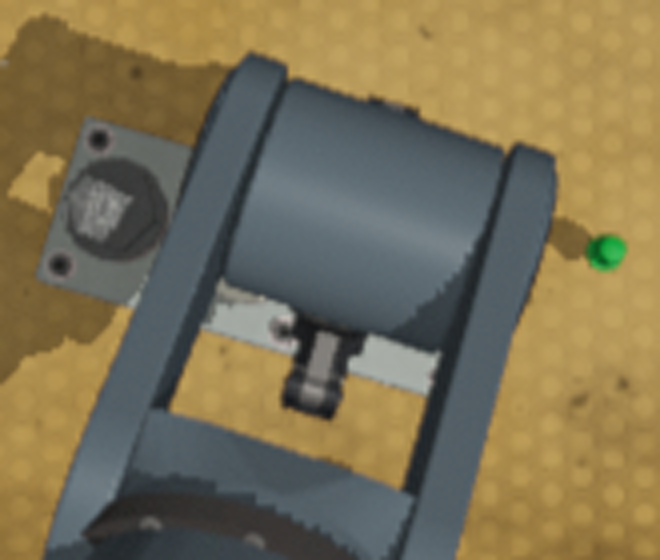

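play_rows(
  series=[
    [0.02,0.001,0,0],
    [0.045,0.002,0.001,0],
    [0.065,0.002,0.001,0],
    [0.083,0.002,0.001,0],
    [0.095,0.002,0.001,0],
    [0.104,0.002,0.001,0],
    [0.111,0.002,0.001,0],
    [0.113,0.002,0.001,0],
    [0.113,0.002,0.001,0],
  ],
  claw=60,
)

```text
t: 3.2
tcp_pos: [0.5165, -0.0525, 0.077]
tool_rot: [-0.56, -0.43, 0.562, -0.43]
force: [0.4, 0.3, -0.2]
finger_gap: 0.601
```

Run:
```python
from h import *
plan([*b2w(0,-.055)-[.0005,0],.075],-15.2)
t=grab('side','side2')
b=cv2.resize(t['image'][185:295,215:335],None,fx=5,fy=5,interpolation=cv2.INTER_CUBIC);cv2.imwrite('pics/cs2.png',b)
```

```text
t 3.2 tcp [ 0.5165 -0.0525  0.077 ] toolx [-0.0022 -0.0017 -1.    ] jaw angle -15.08 q [-0.315  0.632  1.822 -0.004  0.69  -0.05 ] gap 0.601 F [ 0.4  0.3 -0.2]
shift mm [ 2.  -0.2  0.3]
spin options [np.float64(0.12), np.float64(-179.88)]
```

View pics/cs2.png

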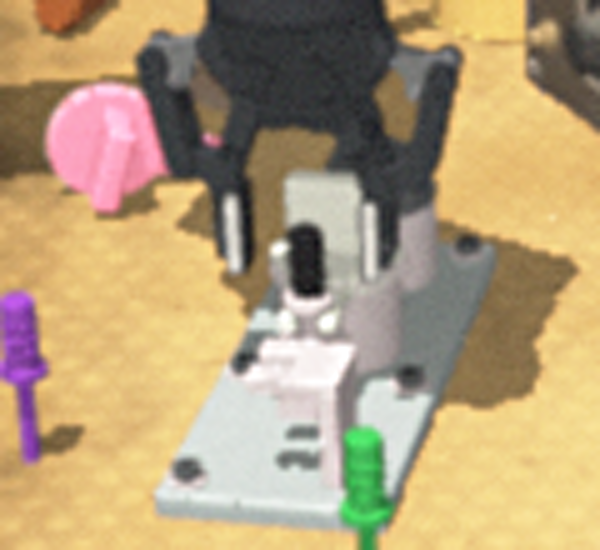

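play_rows(
  series=[
    [0.001,0.0005,0,0],
    [0.001,0.001,0,0],
    [0.001,0.001,0,0],
    [0.001,0.001,0,0],
    [0.001,0.001,0,0],
    [0.001,0.001,0,0],
    [0.001,0.001,0,0],
    [0.001,0.001,0,0],
  ],
  claw=0,
  force=30,
)

```text
t: 4.05
tcp_pos: [0.5178, -0.0529, 0.0766]
tool_rot: [-0.561, -0.43, 0.562, -0.43]
force: [-0.5, 0.7, 6.2]
finger_gap: 0.175
```

Run:
```python
from h import *
plan([*b2w(0,-.055)-[.0005,0],.075],-15.2)
t=grab('side','side3')
b=cv2.resize(t['image'][185:295,215:335],None,fx=5,fy=5,interpolation=cv2.INTER_CUBIC);cv2.imwrite('pics/cs3.png',b)
```

```text
t 4.05 tcp [ 0.5178 -0.0529  0.0766] toolx [-0.0012 -0.002  -1.    ] jaw angle -15.09 q [-0.315  0.633  1.819 -0.004  0.689 -0.049] gap 0.175 F [-0.5  0.7  6.2]
shift mm [ 1.6 -1.6  0.3]
spin options [np.float64(0.11), np.float64(-179.89)]
```

View pics/cs3.png

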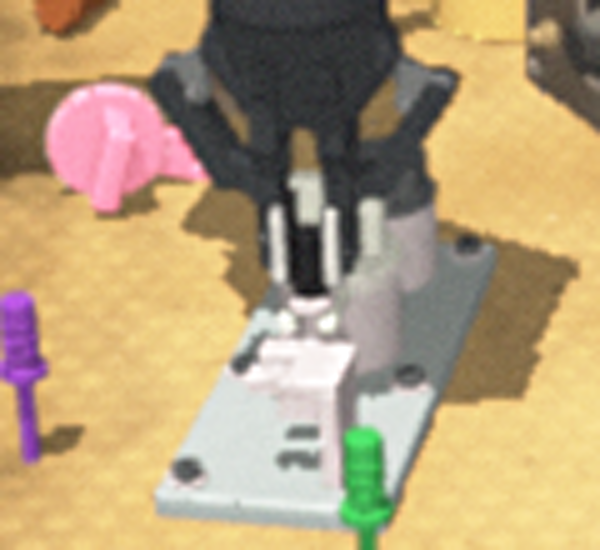

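play_rows(
  series=[
    [-0.003,0,0,0],
    [-0.007,0,0,0],
    [-0.012,0,0,0],
    [-0.018,0,0,0],
    [-0.024,0,0,0],
    [-0.031,0,0,0],
    [-0.038,0,0,0],
    [-0.045,0,0,0],
    [-0.052,0,0,0],
    [-0.056,0,0,0],
    [-0.057,0,0,0],
    [-0.057,0,0,0],
  ],
)

```text
t: 5.3
tcp_pos: [0.5179, -0.0528, 0.1338]
tool_rot: [-0.561, -0.43, 0.562, -0.43]
force: [-0.1, 0.2, 0.1]
finger_gap: 0.175
```

Run:
```python
from h import *
g=np.array([.5178,-.0529]); off=b2w(-.0005,-.105)-b2w(0,-.055)
plan([*(g+off),.1336],-15.2)
t=grab('side','side4')
b=cv2.resize(t['image'][165:295,215:335],None,fx=4.6,fy=4.6,interpolation=cv2.INTER_CUBIC);cv2.imwrite('pics/cs4.png',b)
```

```text
t 5.3 tcp [ 0.5179 -0.0528  0.1338] toolx [-0.001  -0.0021 -1.    ] jaw angle -15.08 q [-0.315  0.534  1.785 -0.003  0.824 -0.05 ] gap 0.175 F [-0.1  0.2  0.1]
shift mm [ 0.3 -0.7 50.1]
spin options [np.float64(0.12), np.float64(-179.88)]
```

View pics/cs4.png

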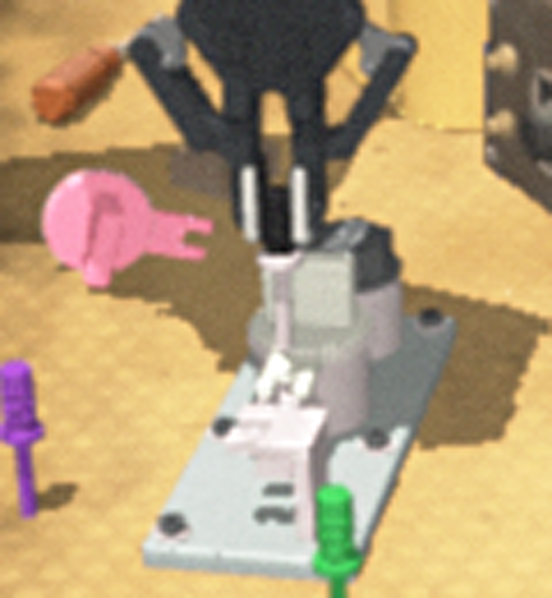

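play_rows(
  series=[
    [0,0,0.006,0],
    [0,0,0.014,0],
    [0,0,0.023,0],
    [0,0,0.032,0],
    [0,-0.0005,0.041,0],
    [0,-0.0005,0.047,0],
    [0,-0.0007,0.05,0],
    [0,-0.0007,0.0502,0],
    [0,-0.0007,0.0502,0],
  ],
)

```text
t: 6.25
tcp_pos: [0.504, -0.101, 0.1337]
tool_rot: [-0.561, -0.43, 0.562, -0.43]
force: [0.5, 0.2, 0.2]
finger_gap: 0.17
```

Run:
```python
from h import *
g=np.array([.5178,-.0529]); off=b2w(-.0005,-.105)-b2w(0,-.055)
plan([*(g+off),.0776],-15.2)
t=grab('side','side5');s=grab('top','top5')
b=cv2.resize(t['image'][175:295,225:315],None,fx=5,fy=5,interpolation=cv2.INTER_CUBIC);cv2.imwrite('pics/cs5.png',b)
```

```text
t 6.25 tcp [ 0.504  -0.101   0.1337] toolx [-0.0014 -0.0018 -1.    ] jaw angle -15.09 q [-0.414  0.527  1.801 -0.003  0.814 -0.149] gap 0.17 F [0.5 0.2 0.2]
shift mm [56.1  0.3 -0.2]
spin options [np.float64(0.11), np.float64(-179.89)]
```

View pics/cs5.png

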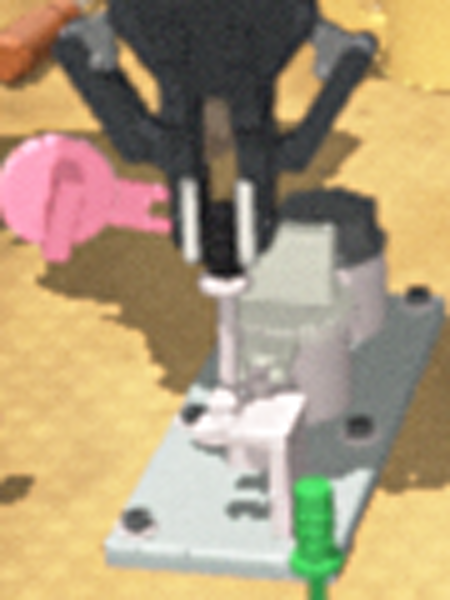

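play_rows(
  series=[
    [0.005,0,0,0],
    [0.009,0,0,0],
    [0.013,0,0,0],
    [0.016,0,0,0],
    [0.019,0,0,0],
    [0.019,0,0,0],
  ],
)

```text
t: 6.95
tcp_pos: [0.5037, -0.1007, 0.1142]
tool_rot: [-0.56, -0.43, 0.562, -0.43]
force: [0.3, -0.5, -0.6]
finger_gap: 0.171
```

Run:
```python
from h import *
g=np.array([.5178,-.0529]); off=b2w(-.0005,-.105)-b2w(0,-.055)
plan([*(g+off),.0776],-15.2)
t=grab('side','side6')
b=cv2.resize(t['image'][195:295,225:315],None,fx=6,fy=6,interpolation=cv2.INTER_CUBIC);cv2.imwrite('pics/cs6.png',b)
```

```text
t 6.95 tcp [ 0.5037 -0.1007  0.1142] toolx [-0.0024 -0.0014 -1.    ] jaw angle -15.06 q [-0.414  0.561  1.814 -0.003  0.768 -0.149] gap 0.171 F [ 0.3 -0.5 -0.6]
shift mm [36.6  0.6  0.1]
spin options [np.float64(0.14), np.float64(-179.86)]
```

View pics/cs6.png

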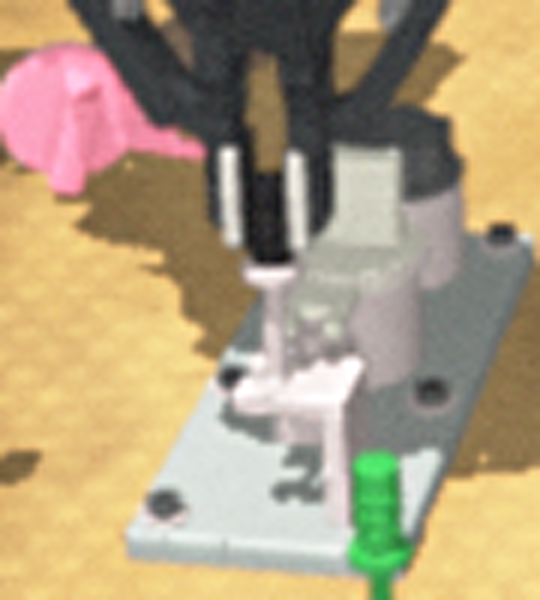

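play_rows(
  series=[
    [0.005,0.0005,0,0],
    [0.011,0.0005,0,0],
    [0.017,0.0005,0,0],
    [0.023,0.0005,0,0],
    [0.028,0.0005,0,0],
    [0.032,0.0005,0,0],
    [0.035,0.0005,0,0],
    [0.0365,0.0005,0,0],
    [0.037,0.0005,0,0],
    [0.037,0.0005,0,0],
  ],
)

```text
t: 8.0
tcp_pos: [0.5044, -0.101, 0.0775]
tool_rot: [-0.56, -0.43, 0.562, -0.43]
force: [-0.2, -0.9, -0.1]
finger_gap: 0.174
```

Run:
```python
from h import *
g=np.array([.5178,-.0529]); off=b2w(-.0005,-.105)-b2w(0,-.055)
plan([*(g+off),.0766],-15.2)
t=grab('side','side7')
b=cv2.resize(t['image'][195:295,225:315],None,fx=6,fy=6,interpolation=cv2.INTER_CUBIC);cv2.imwrite('pics/cs7.png',b)
```

```text
t 8.0 tcp [ 0.5044 -0.101   0.0775] toolx [-0.0018 -0.0017 -1.    ] jaw angle -15.06 q [-0.414  0.627  1.834 -0.004  0.681 -0.148] gap 0.174 F [-0.2 -0.9 -0.1]
shift mm [ 0.9 -0.1  0.1]
spin options [np.float64(0.14), np.float64(-179.86)]
```

View pics/cs7.png

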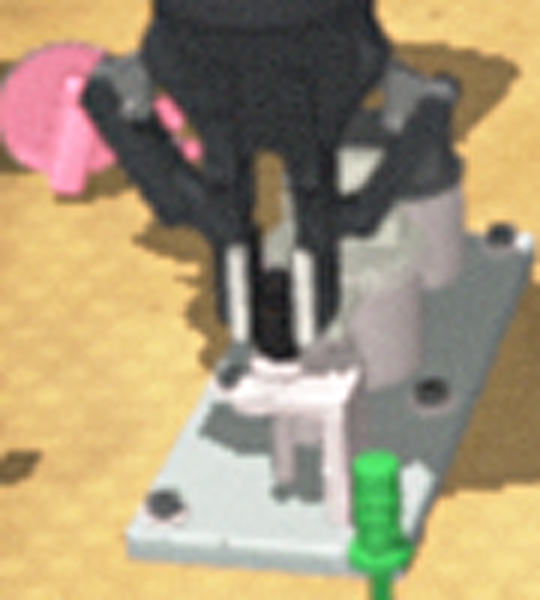

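play_rows(
  series=[
    [0.0005,0,0,0],
    [0.001,0,0,0],
    [0.001,0,0,0],
    [0.001,0,0,0],
  ],
)

```text
t: 8.45
tcp_pos: [0.5046, -0.1011, 0.0768]
tool_rot: [-0.56, -0.43, 0.562, -0.43]
force: [-1.4, 0.2, 2.2]
finger_gap: 0.175
```

play_rows(
  series=[
    [0,0,0,0],
    [0,0,0,0],
    [0,0,0,0],
    [0,0,0,0],
    [0,0,0,0],
  ],
  claw=50,
)

```text
t: 8.95
tcp_pos: [0.5045, -0.1011, 0.0768]
tool_rot: [-0.56, -0.43, 0.562, -0.43]
force: [-0.5, 0.2, -0.7]
finger_gap: 0.502
```

play_rows(
  series=[
    [-0.006,0,0,0],
    [-0.016,0,0,0],
    [-0.03,0,0,0],
    [-0.045,0,0,0],
    [-0.06,0,0,0],
    [-0.072,0,0,0],
    [-0.078,0,0,0],
    [-0.08,0,0,0],
  ],
)

```text
t: 9.75
tcp_pos: [0.505, -0.101, 0.1578]
tool_rot: [-0.561, -0.429, 0.562, -0.431]
force: [-1.3, 0.6, 0.1]
finger_gap: 0.503
```

Run:
```python
from h import *
plan([*b2w(0,0),.155],74.8)
t=grab('side','side8')
b=cv2.resize(t['image'][195:295,225:315],None,fx=6,fy=6,interpolation=cv2.INTER_CUBIC);cv2.imwrite('pics/cs8.png',b)
```

```text
t 9.75 tcp [ 0.505  -0.101   0.1578] toolx [ 3.0e-04 -2.6e-03 -1.0e+00] jaw angle -15.06 q [-0.413  0.488  1.78  -0.003  0.872 -0.149] gap 0.503 F [-1.3  0.6  0.1]
shift mm [   2.5   -1.1 -104.7]
spin options [np.float64(-89.86), np.float64(90.14)]
```

View pics/cs8.png

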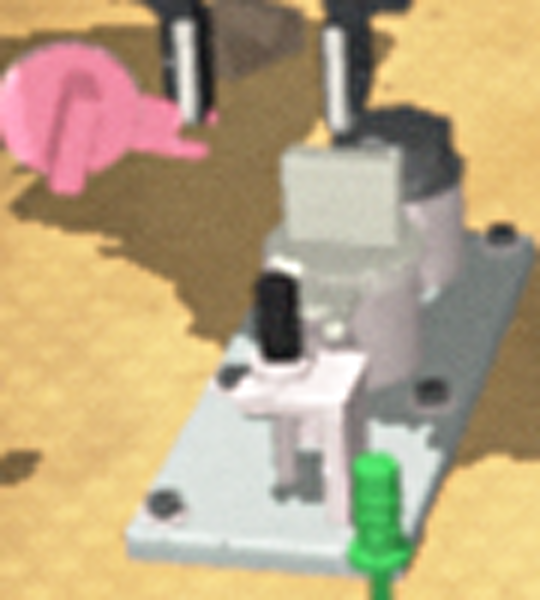

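play_rows(
  series=[
    [0,0,-0.008,-7],
    [0,0,-0.018,-14],
    [0,0,-0.028,-22],
    [0,0,-0.038,-30],
    [0,0,-0.048,-38],
    [0,0,-0.058,-46],
    [0,0,-0.068,-54],
    [0,0,-0.077,-62],
    [0,0,-0.086,-70],
    [0,0,-0.094,-78],
    [0,0,-0.1,-85],
    [0,0,-0.104,-89],
    [0,-0.0005,-0.105,-89.9],
    [0,-0.0005,-0.105,-89.9],
  ],
  claw=48,
)

```text
t: 11.2
tcp_pos: [0.5311, 0.0007, 0.1566]
tool_rot: [0.093, 0.701, -0.094, 0.7]
force: [-0.4, -0.7, -0.4]
finger_gap: 0.476
```

Run:
```python
from h import *
plan([*b2w(0.0008,0),.072],74.8)
t=grab('side','side9');s=grab('top','top9')
b=cv2.resize(t['image'][175:275,235:325],None,fx=6,fy=6,interpolation=cv2.INTER_CUBIC);cv2.imwrite('pics/cs9.png',b)
b=cv2.resize(s['image'][205:305,260:360],None,fx=6,fy=6,interpolation=cv2.INTER_CUBIC);cv2.imwrite('pics/ct9.png',b)
```

```text
t 11.2 tcp [0.5311 0.0007 0.1566] toolx [-0.0018 -0.0021 -1.    ] jaw angle 74.8 q [-0.208  0.509  1.74  -0.003  0.894 -1.511] gap 0.476 F [-0.4 -0.7 -0.4]
shift mm [84.6 -0.2  1. ]
spin options [np.float64(-0.0), np.float64(180.0)]
```

View pics/cs9.png

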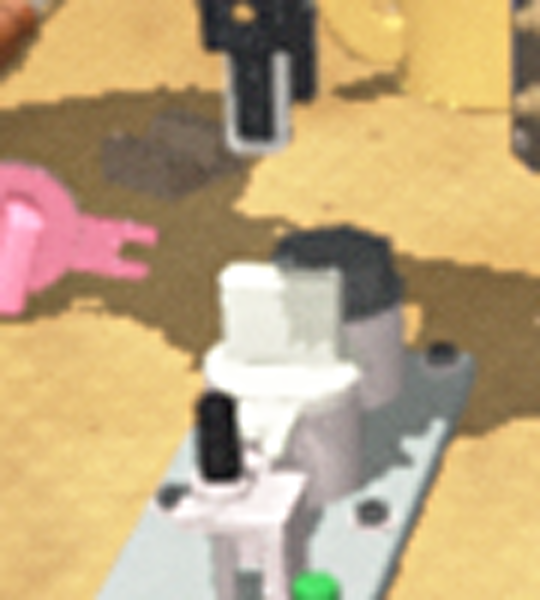

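View pics/ct9.png

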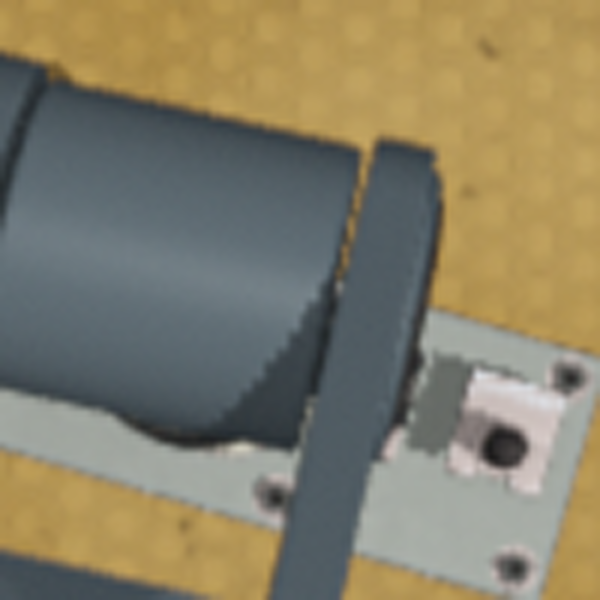

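Run:
```python
from h import *
t=load('side9');st=manip.sense();R=Ro.from_quat(st['tool_rot']).as_matrix()
def c(X): return ((proj(t,np.array(X))-[235,175]+.5)*6).round(1)
for sg in(-1,1):
  for e in(-.011,0,.011): print('tip',sg,e,c(st['tcp_pos']-.005*R[:,0]+sg*.022*R[:,1]+e*R[:,2]))
for x in(-.022,.022):
  for y in (-.007,.007):
    for z in(.064,.1): print('wing',x,y,z,c([*b2w(x,y),z]))
```

```text
tip -1 -0.011 [231.4 134.9]
tip -1 0 [261.4 136.5]
tip -1 0.011 [291.6 138.1]
tip 1 -0.011 [259.1  89.5]
tip 1 0 [288.4  91. ]
tip 1 0.011 [317.7  92.5]
wing -0.022 -0.007 0.064 [223.2 361.4]
wing -0.022 -0.007 0.1 [218.7 273.6]
wing -0.022 0.007 0.064 [231.9 345.2]
wing -0.022 0.007 0.1 [227.5 258. ]
wing 0.022 -0.007 0.064 [338.7 368.8]
wing 0.022 -0.007 0.1 [335.5 280.5]
wing 0.022 0.007 0.064 [346.4 352.4]
wing 0.022 0.007 0.1 [343.3 264.8]
```

play_rows(
  series=[
    [0.01,0,0.001,0],
    [0.025,0,0.0015,0],
    [0.04,0,0.0015,0],
    [0.054,0,0.0015,0],
    [0.066,0,0.0015,0],
    [0.076,0,0.0015,0],
    [0.083,0,0.0015,0],
    [0.086,0,0.0015,0],
    [0.086,0,0.0015,0],
  ],
)

```text
t: 12.2
tcp_pos: [0.5326, -0.0002, 0.0705]
tool_rot: [0.093, 0.701, -0.095, 0.7]
force: [-0.4, 1.2, 0.1]
finger_gap: 0.479
```

play_rows(
  series=[
    [0,0,0,0],
    [0,0,0,0],
    [0,0,0,0],
    [0,0,0,0],
    [0,0,0,0],
    [0,0,0,0],
  ],
  claw=0,
  force=30,
)

```text
t: 12.8
tcp_pos: [0.533, -0.0003, 0.0711]
tool_rot: [0.093, 0.701, -0.095, 0.701]
force: [-0.4, -1.2, 4.8]
finger_gap: 0.155
```

Run:
```python
from h import *
plan([*b2w(0.0015,0),.0706],74.8); print(manip.sense()['ft_torque'])
t=grab('side','side10')
b=cv2.resize(t['image'][175:275,235:325],None,fx=6,fy=6,interpolation=cv2.INTER_CUBIC);cv2.imwrite('pics/cs10.png',b)
```

```text
t 12.8 tcp [ 5.33e-01 -3.00e-04  7.11e-02] toolx [-5.0e-04 -2.4e-03 -1.0e+00] jaw angle 74.77 q [-0.209  0.653  1.791 -0.004  0.698 -1.511] gap 0.155 F [-0.4 -1.2  4.8]
shift mm [ 0.5  0.1 -0.5]
spin options [np.float64(-0.03), np.float64(179.97)]
[-0.01987446  0.0729796  -0.03346335]
```

View pics/cs10.png

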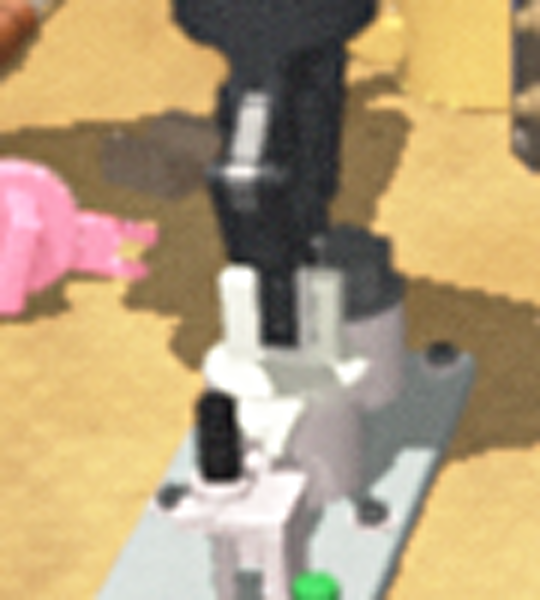

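play_rows(
  series=[
    [0,0,0,-2],
    [0,0,0,-5],
    [0,0,0,-8],
    [0,0,0,-11],
    [0,0,0,-12],
    [0,0,0,-12],
  ],
  force=50,
)

```text
t: 13.45
tcp_pos: [0.5339, -0.0001, 0.0711]
tool_rot: [0.019, 0.706, -0.021, 0.707]
force: [2.0, 2.0, 1.8]
finger_gap: 0.154
```

Run:
```python
from h import *
plan([*b2w(0.0015,0),.0706],74.8); print(manip.sense()['ft_torque'])
```

```text
t 13.45 tcp [ 5.339e-01 -1.000e-04  7.110e-02] toolx [ 0.0012 -0.0023 -1.    ] jaw angle 86.72 q [-0.209  0.653  1.79  -0.003  0.697 -1.72 ] gap 0.154 F [2.  2.  1.8]
shift mm [ 0.5 -0.  -1.3]
spin options [np.float64(11.92), np.float64(-168.08)]
[ 0.33880669 -0.34884252 -0.04877494]
```

play_rows(
  series=[
    [0,0,0,-1],
    [0,0,0,-2],
    [0,0,0,-3],
    [0,0,0,-4],
    [0,0,0,-4],
  ],
)

```text
t: 13.95
tcp_pos: [0.5338, -0.0002, 0.0711]
tool_rot: [-0.005, 0.707, 0.004, 0.708]
force: [1.4, 0.9, 0.9]
finger_gap: 0.158
```

Run:
```python
from h import *
plan([*b2w(0.0015,0),.0706],74.8); print(manip.sense()['ft_torque'])
```

```text
t 13.95 tcp [ 5.338e-01 -2.000e-04  7.110e-02] toolx [ 0.0012 -0.0023 -1.    ] jaw angle 90.75 q [-0.209  0.653  1.79  -0.003  0.697 -1.79 ] gap 0.158 F [1.4 0.9 0.9]
shift mm [ 0.5  0.1 -1.3]
spin options [np.float64(15.95), np.float64(-164.05)]
[ 0.34775936 -0.3428482  -0.08674221]
```

play_rows(
  series=[
    [0,0,0,-1],
    [0,0,0,-2],
    [0,0,0,-3],
    [0,0,0,-3],
  ],
)

```text
t: 14.35
tcp_pos: [0.5338, -0.0002, 0.0711]
tool_rot: [-0.024, 0.706, 0.022, 0.707]
force: [1.4, 1.0, 1.2]
finger_gap: 0.157
```

Run:
```python
from h import *
plan([*b2w(0.0015,0),.0706],74.8); print(manip.sense()['ft_torque'])
t=grab('side','side11')
b=cv2.resize(t['image'][175:275,235:325],None,fx=6,fy=6,interpolation=cv2.INTER_CUBIC);cv2.imwrite('pics/cs11.png',b)
```

```text
t 14.35 tcp [ 5.338e-01 -2.000e-04  7.110e-02] toolx [ 0.0012 -0.0024 -1.    ] jaw angle 93.78 q [-0.209  0.653  1.79  -0.003  0.697 -1.843] gap 0.157 F [1.4 1.  1.2]
shift mm [ 0.5  0.2 -1.3]
spin options [np.float64(18.98), np.float64(-161.02)]
[ 0.26733601 -0.29585777  0.00931798]
```

View pics/cs11.png

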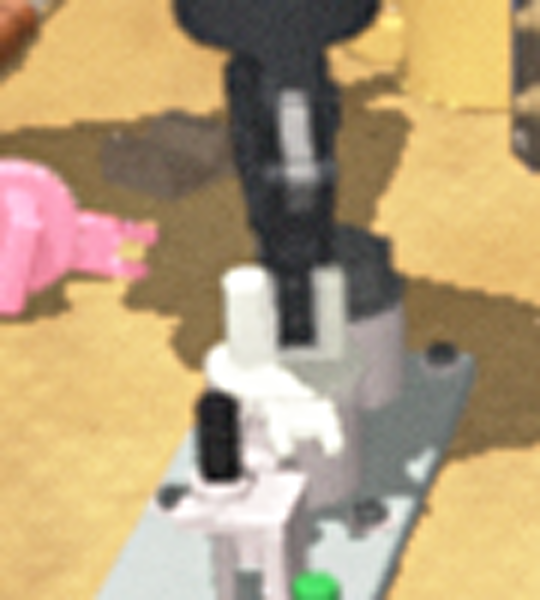

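play_rows(
  series=[
    [0,0,0,-3],
    [0,0,0,-7],
    [0,0,0,-11],
    [0,0,0,-15],
    [0,0,0,-19],
    [0,0,0,-23],
    [0,0,0,-27],
    [0,0,0,-30],
    [0,0,0,-32],
    [0,0,0,-33],
    [0,0,0,-33],
  ],
)

```text
t: 15.5
tcp_pos: [0.5334, -0.0001, 0.0711]
tool_rot: [-0.224, 0.671, 0.222, 0.671]
force: [0.7, 2.5, 2.2]
finger_gap: 0.158
```

Run:
```python
from h import *
plan([*b2w(0.0015,0),.0706],74.8); print(manip.sense()['ft_torque'])
t=grab('side','side12')
b=cv2.resize(t['image'][175:275,235:325],None,fx=6,fy=6,interpolation=cv2.INTER_CUBIC);cv2.imwrite('pics/cs12.png',b)
```

```text
t 15.5 tcp [ 5.334e-01 -1.000e-04  7.110e-02] toolx [ 2.0e-04 -2.1e-03 -1.0e+00] jaw angle 126.75 q [-0.209  0.653  1.79  -0.003  0.697 -2.418] gap 0.158 F [0.7 2.5 2.2]
shift mm [ 0.5  0.5 -0.7]
spin options [np.float64(51.95), np.float64(-128.05)]
[ 0.46948322 -0.15913917 -0.00603287]
```

View pics/cs12.png

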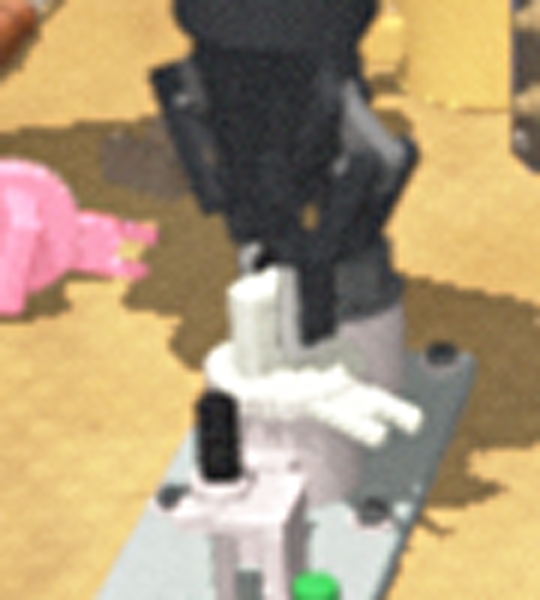

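The cap turns freely counter-clockwise, now at 52°, well past the 14° tightening stop, so that is the loosening way. The fork is at (390,425) in the crop. I'll go on to the 56° stop.

play_rows(
  series=[
    [0,0,0,-1],
    [0,0,0,-2],
    [0,0,0,-3],
    [0,0,0,-4],
    [0,0,0,-4.5],
    [0,0,0,-4.5],
  ],
)

```text
t: 16.15
tcp_pos: [0.5325, 0.0005, 0.0711]
tool_rot: [-0.249, 0.662, 0.249, 0.661]
force: [-1.2, 5.8, 4.8]
finger_gap: 0.157
```

Run:
```python
from h import *
plan([*b2w(0.0015,0),.0706],74.8); print(manip.sense()['ft_torque'])
```

```text
t 16.15 tcp [5.325e-01 5.000e-04 7.110e-02] toolx [-0.0015 -0.0014 -1.    ] jaw angle 131.25 q [-0.208  0.653  1.791 -0.003  0.699 -2.497] gap 0.157 F [-1.2  5.8  4.8]
shift mm [ 0.5 -0.5 -0.3]
spin options [np.float64(56.45), np.float64(-123.55)]
[ 1.02723706  0.1796321  -0.12438394]
```

play_rows(
  series=[
    [0,0,0,0.5],
    [-0.001,0,0,0.5],
    [-0.002,0,0,0.5],
    [-0.004,0,0,0.5],
    [-0.006,0,0,0.5],
    [-0.008,0,0,0.5],
    [-0.008,0,0,0.5],
  ],
)

```text
t: 16.85
tcp_pos: [0.5324, 0.0003, 0.0793]
tool_rot: [-0.247, 0.664, 0.246, 0.662]
force: [-0.6, -0.4, -2.5]
finger_gap: 0.154
```

Run:
```python
from h import *
plan([*b2w(0.0015,0),.0706],74.8); print(manip.sense()['ft_torque'])
t=grab('side','side13')
b=cv2.resize(t['image'][175:275,235:325],None,fx=6,fy=6,interpolation=cv2.INTER_CUBIC);cv2.imwrite('pics/cs13.png',b)
```

```text
t 16.85 tcp [5.324e-01 3.000e-04 7.930e-02] toolx [-0.0018 -0.0015 -1.    ] jaw angle 130.76 q [-0.208  0.638  1.788 -0.003  0.717 -2.488] gap 0.154 F [-0.6 -0.4 -2.5]
shift mm [ 8.7 -0.4 -0.1]
spin options [np.float64(55.96), np.float64(-124.04)]
[ 0.06470741  0.17299698 -0.03119265]
```

View pics/cs13.png

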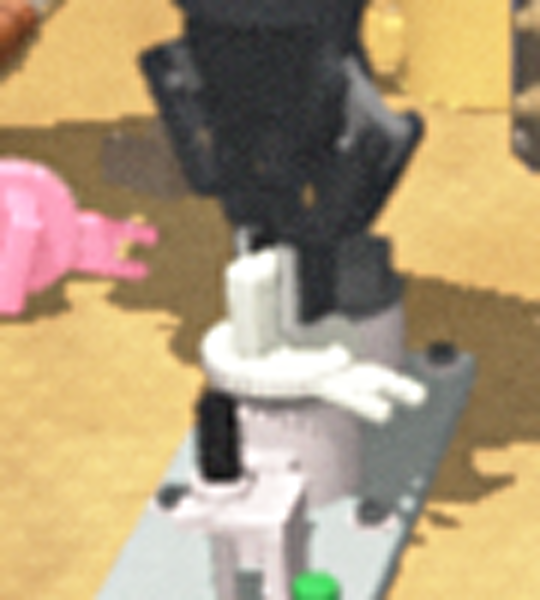

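play_rows(
  series=[
    [-0.004,0,0,0],
    [-0.01,0,0,0],
    [-0.017,0,0,0],
    [-0.025,0,0,0],
    [-0.034,0,0,0],
    [-0.043,0,0,0],
    [-0.052,0,0,0],
    [-0.061,0,0,0],
    [-0.07,0,0,0],
    [-0.078,0,0,0],
    [-0.085,0,0,0],
    [-0.089,0,0,0],
    [-0.091,0,0,0],
    [-0.092,0,0,0],
    [-0.092,0,0,0],
    [-0.092,0,0,0],
    [-0.092,0,0,0],
  ],
)

```text
t: 18.6
tcp_pos: [0.5323, 0.0005, 0.1709]
tool_rot: [-0.246, 0.664, 0.246, 0.662]
force: [-0.3, -0.0, -3.0]
finger_gap: 0.15
```

Run:
```python
from h import *
plan([*b2w(0.0015,0),.0706],74.8); st=manip.sense();print(st['ft_torque'],np.abs(st['qd']).max())
t=grab('side','side14');s=grab('top','top14')
b=cv2.resize(t['image'][145:295,205:335],None,fx=4,fy=4,interpolation=cv2.INTER_CUBIC)
cv2.imwrite('pics/cs14.png',b)
cv2.imwrite('pics/ct14.png',cv2.resize(s['image'][205:345,235:400],None,fx=4,fy=4,interpolation=cv2.INTER_CUBIC))
```

```text
t 18.6 tcp [5.323e-01 5.000e-04 1.709e-01] toolx [-0.0024 -0.0014 -1.    ] jaw angle 130.76 q [-2.080e-01  4.880e-01  1.724e+00 -2.000e-03  9.310e-01 -2.489e+00] gap 0.15 F [-0.3 -0.  -3. ]
shift mm [100.3  -0.7   0. ]
spin options [np.float64(55.96), np.float64(-124.04)]
[-0.0222692   0.00913859  0.05293924] 0.0019678058769625763
```

View pics/cs14.png

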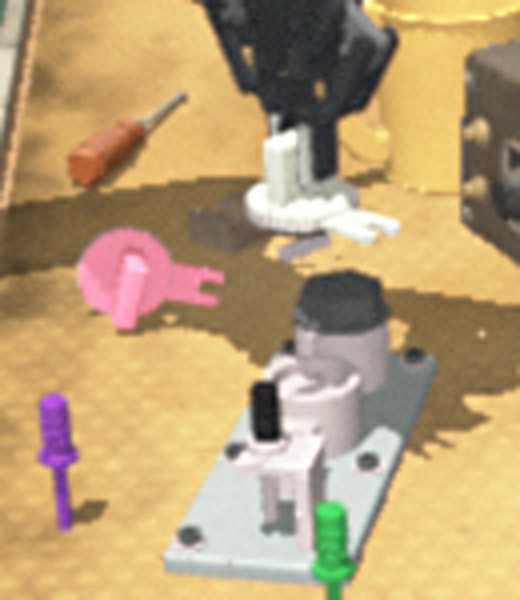

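View pics/ct14.png

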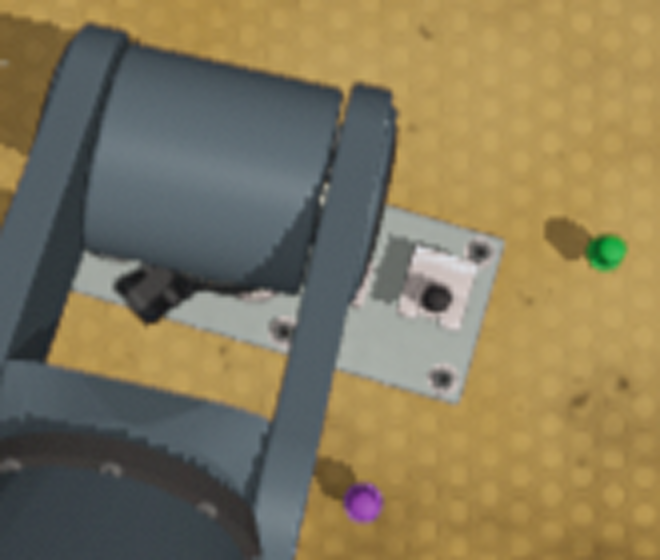

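play_rows(
  series=[
    [0,0,0,0],
    [0,0,0,0],
    [0,0,0,0],
    [0,0,0,0],
    [0,0,0,0],
    [0,0,0,0],
    [0,0,0,0],
    [0,0,0,0],
    [0,0,0,0],
    [0,0,0,0],
  ],
)

```text
t: 19.7
tcp_pos: [0.5324, 0.0005, 0.171]
tool_rot: [-0.246, 0.664, 0.246, 0.662]
force: [0.0, -0.3, -2.4]
finger_gap: 0.151
```

Run:
```python
from h import *
t=grab('side','side15');a=load('side14')
d=cv2.absdiff(t['image'],a['image'])[145:295,205:335].max(2);print(d.max(),(d>40).sum())
V=cloud(t);s=load('top14');print('pin head top px pred',proj(s,np.array([*b2w(0,-.105),.101])),'seen',235+436/4-.5,205+297/4-.5)
m=(V[...,2]>.13)&(V[...,2]<.175)&(t['image'].min(2)>150);m[:,:200]=0
print(np.nanpercentile(V[m][:,2],[1,5,50,95,99]),m.sum())
print(manip.sense()['finger_gap'],manip.sense()['tcp_pos'])
print(manip.sign_off())
```

```text
49 7
pin head top px pred [343.95450352 278.95436025] seen 343.5 278.75
[0.13064459 0.13223039 0.15936124 0.17123919 0.17380827] 652
0.154720213712273 [0.53238782 0.00054819 0.1709928 ]
the job is handed in; nothing more can be done
None
```

The job is handed in at about 19.7 s, well inside the 61 s limit. No verdict is reported back.

**What I did:**
- **Pin:** I drew the black pin straight up out of its bore and lowered it into the bracket notch from above. I let go once the collar touched down.
- **Cap:** I gripped the aluminium cap by its wing and turned it counter-clockwise seen from above. It passed 14° without stopping, so that was the loosening way and I never had to try the other. It met the stop at about 56°. I then lifted it 100 mm straight up and held it there.

**Last checks:**
- **Pin parked:** it hangs upright in the notch. Its head is within about half a pixel (roughly 1 mm) of where the notch should put it.
- **Cap held:** it looks upright in the side picture, and pictures 1.1 s apart show no movement. The wrist carries about 2.5 to 3 N, which fits the cap's weight, and the finger gap stays at 0.15.
- **Bystanders:** the green and purple pins and the pink cap look untouched. I did not check the other bystanders closely in the last pictures.

**What went wrong or disagreed:**
- **Units slip:** I sent the first move in millimetres instead of metres. The per-row limit capped it at about 200 mm along the intended line in open air, and nothing was touched.
- **Camera disagreement:** the two cameras differed by 1 to 2 mm on the block's position. I allowed for it when gripping, and the side forces I read stayed below 6 N.

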